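Wring the check weight onto the shop scale

TASK

The spice shop's scale is due for its check. Take the longer of the two steel slab weights, set it flat on the open near part of the narrow steel load block on the scale, and without lifting it slide it along the block's face, under the lip, fully home against the end stop so that it lies squarely centred on the block; then let go. Leave the short slab and the jar where they are.

Things in the scene. Friction and masses are not known exactly. Their poses are not given: they have to be found in the camera images.
- long_slab_mid (a point): Centre (half-way up) of the longer steel slab weight, a flat plain steel block 80 x 44 x 26 mm (x, y, z; about 0.7 kg) lying loose on the counter with a small flush brass disc in its top. x runs along its 80 mm length, y across its 44 mm width, z up. Either end may go first.
- load_face (a point): Centre of the load block's flat top: 80 mm long (x), 30 mm wide (y), 105 mm above the counter, 25 above the scale's plate (250 x 300 mm). x points from the open near end to the end stop, whose face is at x = +40 mm. From the stop a lip (30 mm wide; underside 32, top 38 mm above the block) reaches back to x = +20. Sides open. The long slab is home with its centre straight above this point.
- short_slab_mid (a point): Centre (half-way up) of the short steel slab weight, 44 x 44 x 26 mm, otherwise like the long one, lying on the counter; a bystander. The two slabs may lie in either place.
- jar_mid (a point): Centre (half-way up) of an amber glass spice jar with a red lid and paper label, 77 mm in diameter and 106 mm tall, standing on the counter; a bystander.
There are look-alikes about, which are no part of the job. What is shaped like the part that bears long_slab_mid but green or purple is not meant.

How it is judged:
By the outcome, as a careful person would: the job done as asked, in the order asked, and still so for the second after the job is handed in, with the robot touching nothing.
It also fails if it takes over 38 s, if anything falls off the work surface, if the arm or the gripper's body presses on something with over 40 N, if the wrist force passes 120 N, or if a joint passes its speed limit or range.

ROBOT

A 6-joint arm with a two-finger parallel gripper is mounted at the origin on the work surface. World frame = base frame: x ahead of the robot, y to its left, z up, the work surface at z = 0. Lengths are in m, angles in rad, forces in N, time in s.
With the tool pointing down it reaches from about 0.25 to 0.775 m from the base axis. Payload 4 kg.
Tool frame: the origin (TCP) lies between the finger pads; the fingertips stand 25 mm ahead of it and the grasp point (between the pads) lies 6 mm ahead of it (robot.tip_reach is the z of the fingertips in the tool frame, in m); z points along the fingers, y is the line along which they close (so a half turn about z gives the same grasp; the last joint's range is limited). The gripper opens to 94 mm and grips with 3 to 60 N. Pads are 16 mm wide; open, the fingers measure 119 mm over their backs; the gripper's body (75 mm by 177 mm) begins 78 mm behind the grasp point.
Start: joints at [1.247, 0.087, 1.371, -0, 1.684, -0.103], TCP at [0.12, 0.537, 0.231] pointing down, gripper open.
Joint ranges: [-3.1, 3.1], [-0.76, 2.03], [0.27, 2.55], [-1.08, 4.22], [0.17, 2.65], [-2.57, 2.57]. Speed limits (rad/s): [2.79, 2.79, 3.14, 3.14, 3.14, 3.14].

INTERFACE

Orientations are given as [roll, pitch, yaw] about the fixed x, y, z axes, in that order (R = Rz(yaw) Ry(pitch) Rx(roll)).
In Python, from bench import robot gives the robot as it stands. The module is installed in compiled form; this text tells all that it offers.
- The arm moves only by the shell command python3 -m handwheel 'ROWS'. ROWS is JSON, a list of rows, each a list of 3 entries, a list of its own where there are three numbers: the turn, a rotation vector about the world's x, y, z in units of 90 degrees (1.0 is 90 degrees), then the shift along the world's x, y, z in units of 0.05 m (1.0 is 0.05 m), then the closure, from 0 (fully open) to 1 (shut). A call has 1 to 5 rows; each row shifts and turns the commanded pose from where the row before left it; what a row does not reach is not made up. A row lasts 1/10 s, in which the tool goes at most 50 mm and 8.59 degrees, less where a joint would pass 70% of its speed; a pose out of reach is approached as far as the arm can. A call with a number of a shift or a turn outside -1 to 1 is refused whole. A call with a gripper value outside its range is refused whole. The fingers move at their own pace and stop on an object; the grip force is fixed at half the most. Time passes only in rows, so rows that do not move let the fingers close. It gives the time, the measured TCP pose, the force, the opening and the grip force at its end, in the units of the state.
- robot.get_obs(): the state, without advancing time (a new reading comes with each control period).
- robot.snapshot(name): name is "scene" or "top"; returns (picture, depth): 420x560x3 uint8, red, green, blue; 420x560 float32, m along the optical axis (not along the pixel's ray), 0 where there is no reading.
- robot.calibration(name): a dict with "mtx" (3x3 intrinsics, pixels), "extrinsics" (4x4, takes a point from camera to world coordinates). Camera axes: x right, y down, z forward; pixel columns grow to the right and rows downward; lengths in m; the calibration is good to about 2 mm. A picture is of the moment at which its call begins. calibration takes no time and is no camera call.
- robot.close_job(): hands the job in; it is judged then, once.
Trained networks look in the newest picture that a camera, given by its name, has taken for a name from the list of things; names that differ only in an ending like _2 or _b are one class to them, and where a whole thing is asked for, a point or a joint stands for the part that bears it (a point fixed in the world has none). Each returns a list of dicts, best first, with "p" (0 to 1); they miss things now and then, are a little off and sometimes report something else, mostly with a low value. They report only what shows in the picture. A call takes as long as a camera call. They do not tell look-alikes from the thing itself.
- robot.boxes_of(query, camera): "bbox" ([left, top, right, bottom] in pixels, round what is visible of it).
The state is a dict: "time": time; "joint_positions": joint angles; "qvel": joint speeds; "joint_torque": joint torques, N m; "tool_pos": TCP position; "ee_rot": TCP orientation; "wrist_force": force on the tool from outside, world axes, zero at the start; "wrist_torque": the same for the moment, N m; "width": finger opening in m; "finger_force": force on a finger pad.
Only numpy, scipy, OpenCV 4.12 (cv2) and the standard library are available. Lean on these libraries where they do the work, as an engineer would, in place of code of your own. Each camera call takes 0.05 s, during which the arm holds its last target. There are 200 camera calls.

## Working session

There is one attempt and no reset: what is moved stays moved. The work goes in short steps, Python scripts to look and compute and a shell command to move; the robot and the scene stay as the last step left them, time stands still between calls to the robot, and variables do not carry over. Pictures are saved under pics/ and viewed, at most 10 in all, crops included, and the job is handed in when it is done.

```bash
mkdir -p pics; cat > h.py <<'E'
import numpy as np, cv2
from bench import robot
def cloud(cam,d):
    c=robot.calibration(cam);K=np.array(c["mtx"]);T=np.array(c["extrinsics"])
    v,u=np.mgrid[:d.shape[0],:d.shape[1]]
    P=np.stack([(u-K[0,2])/K[0,0]*d,(v-K[1,2])/K[1,1]*d,d],-1)
    return P@T[:3,:3].T+T[:3,3]
def save(n,im): cv2.imwrite('pics/'+n+'.png',cv2.cvtColor(im,cv2.COLOR_RGB2BGR))
E
python3 - <<'E'
from h import *
o=robot.get_obs();print(o["time"],o["tool_pos"],o["ee_rot"],o["width"],robot.tip_reach)
for c in("top","scene"):
    im,d=robot.snapshot(c);save(c,im);np.save(c+'.npy',d);np.save(c+'im.npy',im);P=cloud(c,d)
    for q in("long_slab_mid","short_slab_mid","jar_mid"):
        for b in robot.boxes_of(q,c)[:5]:
            x=np.array(b["bbox"]);m=((x[:2]+x[2:])/2).astype(int)
            print(c,q,round(b["p"],2),x.round(),P[m[1],m[0]].round(3),im[m[1],m[0]])
E
```

```text
0.0 [0.12029753 0.53619161 0.22930513] [-3.13941649e+00 -2.44767150e-04  2.92079616e+00] 0.09383327086649804 0.025
top long_slab_mid 0.86 [216. 236. 244. 270.] [0.401 0.333 0.024] [ 59 153  82]
top long_slab_mid 0.65 [254. 235. 282. 266.] [0.408 0.221 0.027] [196 160  86]
top short_slab_mid 0.57 [253. 180. 270. 198.] [0.586 0.243 0.029] [193 157  82]
top jar_mid 0.8 [129. 192. 166. 220.] [0.527 0.546 0.103] [203  54  48]
scene long_slab_mid 0.96 [284. 174. 309. 204.] [0.424 0.22  0.025] [131 121 125]
scene long_slab_mid 0.78 [323. 164. 350. 191.] [0.406 0.337 0.025] [ 36 103  48]
scene long_slab_mid 0.74 [236. 191. 268. 222.] [0.454 0.093 0.026] [ 83  36 105]
scene long_slab_mid 0.3 [308. 231. 330. 253.] [0.589 0.24  0.025] [129 117 118]
scene short_slab_mid 0.87 [308. 228. 330. 253.] [0.587 0.243 0.026] [139 109  70]
scene jar_mid 0.69 [415. 171. 454. 219.] [0.548 0.546 0.082] [108  51  24]
```

View pics/top.png

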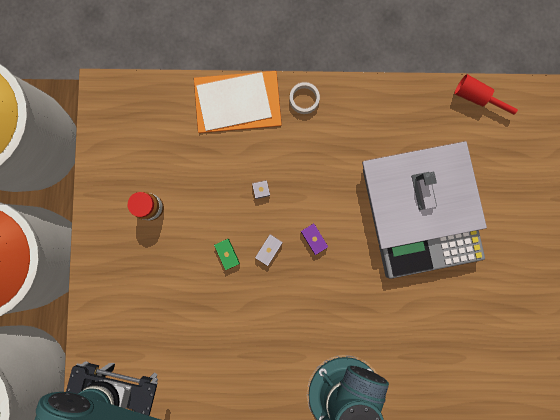

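View pics/scene.png

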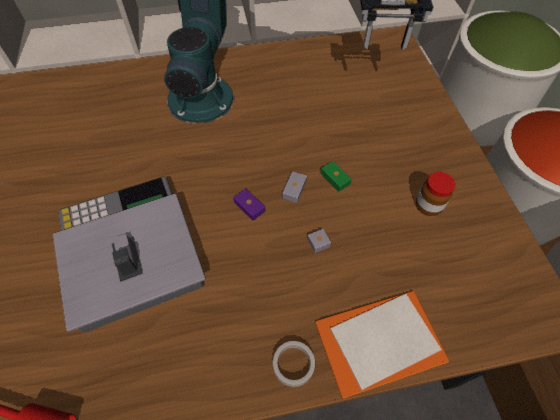

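The top view shows the candidates: green slab (227,254), steel long slab (268,250), purple slab (314,239) and steel short slab (261,189). The load block is at (425,190) on the scale. By the description I choose the steel slab at (268,250).

```bash
python3 - <<'E'
from h import *
for c,bx,sb in(("top",(360,140,490,260),(245,225,292,275)),("scene",(45,190,210,330),(275,165,318,210))):
    d=np.load(c+'.npy');im=np.load(c+'im.npy');P=cloud(c,d)
    def rect(lo,hi,b,name):
        m=np.zeros(d.shape,bool);m[b[1]:b[3],b[0]:b[2]]=1
        m&=(P[...,2]>lo)&(P[...,2]<hi)
        q=P[m]
        r=cv2.minAreaRect((q[:,:2]*1000).astype(np.float32));bp=cv2.boxPoints(r)
        print(c,name,m.sum(),'med z',np.median(q[:,2]).round(4),'mean',q.mean(0).round(4),'rect',np.round(r[0],1),np.round(r[1],1),round(r[2],1));return q
    rect(.018,.035,sb,'slab')
    rect(.098,.113,bx,'face')
    rect(.135,.155,bx,'lip')
    rect(.090,.16,bx,'all')
    rect(.07,.088,bx,'plate')
a=np.load('topim.npy')[150:275,230:480];b=np.load('sceneim.npy')[215:295,80:180]
a=cv2.resize(a,(750,375));b=cv2.resize(b,(250,200))
c=np.zeros((585,750,3),np.uint8);c[:375]=a;c[380:580,:250]=b;
s=cv2.resize(np.load('sceneim.npy')[160:260,275:355],(160,200));c[380:580,260:420]=s
save('crop',c)
E
```

```text
top slab 429 med z 0.0261 mean [0.4085 0.2199 0.0262] rect [408.5 219.9] [43.9 79.5] 58.3
top face 322 med z 0.1051 mean [ 0.5631 -0.2097  0.1052] rect [ 571.5 -210. ] [91.4 31.5] 11.1
top lip 147 med z 0.1432 mean [ 0.6011 -0.2036  0.1431] rect [ 601.4 -204.7] [31.6 31.7] 10.1
top all 521 med z 0.1063 mean [ 0.5754 -0.2065  0.1157] rect [ 571.7 -209.8] [92.  33.3] 10.0
top plate 9058 med z 0.0804 mean [ 0.5638 -0.2095  0.0805] rect [ 566.4 -211.8] [250.3 302.2] 11.6
scene slab 413 med z 0.025 mean [0.4086 0.2198 0.0248] rect [406.1 220.8] [44.1 81.4] 58.3
scene face 289 med z 0.1045 mean [ 0.5606 -0.2093  0.1044] rect [ 569.8 -209.6] [94.7 30.4] 11.8
scene lip 225 med z 0.1422 mean [ 0.601  -0.2029  0.1419] rect [ 599.8 -203.4] [33.9 30. ] 12.4
scene all 654 med z 0.1087 mean [ 0.5842 -0.2048  0.1191] rect [ 570.4 -209.4] [96.2 30.6] 11.8
scene plate 12522 med z 0.0793 mean [ 0.5759 -0.213   0.0794] rect [ 564.2 -211. ] [253.2 300. ] 11.6
```

View pics/crop.png

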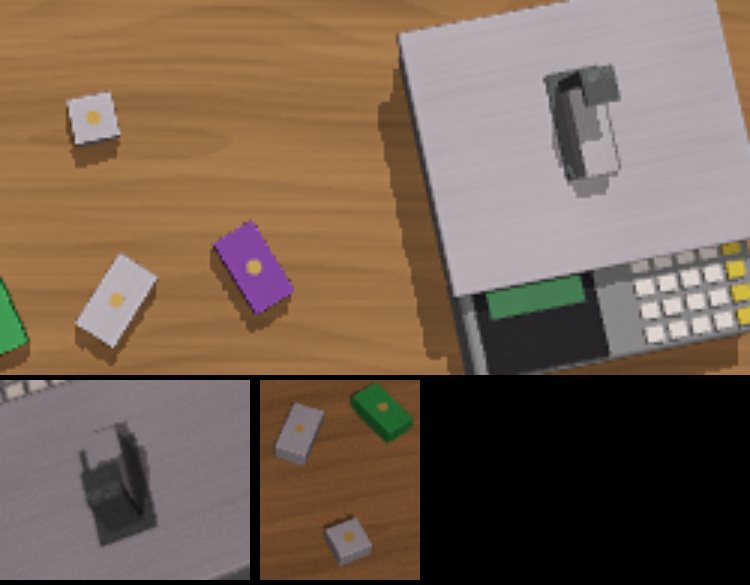

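The crop confirms a plain steel 80 x 44 slab at crop pixel (116,300), and its box measured 44 x 79.5 mm, so it is the long one. The purple and green slabs lie on either side, and the square short slab is at (93,118). The lip is at (600,84), the far end of the block.

The slab is at (0.4085, 0.2199) with its axis at 148.3°. The load face is at (0.5656, -0.2113, 0.105) with yaw about 11.6°.

```bash
R='[[0,0,-0.0212],[0.576,-0.632,-0.14],0]'; python3 -m handwheel '[[[0,0,-0.02],[0.58,-0.63,-0.14],0],[[0,0,-0.02],[0.58,-0.63,-0.14],0],[[0,0,-0.02],[0.58,-0.63,-0.14],0],[[0,0,-0.02],[0.58,-0.63,-0.14],0],[[0,0,-0.02],[0.58,-0.63,-0.14],0]]'; python3 -m handwheel '[[[0,0,-0.02],[0.58,-0.63,-0.14],0],[[0,0,-0.02],[0.58,-0.63,-0.14],0],[[0,0,-0.02],[0.58,-0.63,-0.14],0],[[0,0,-0.03],[0.4,-0.4,-0.14],0],[[0,0,0],[0,0,0],0]]'
```

```text
time: 0.9
tool_pos: [0.2663, 0.3779, 0.1954]
ee_rot: [3.141, 0.0, 2.763]
wrist_force: [0.7, 0.3, -0.5]
width: 0.0942
finger_force: 0.0
time: 1.4
tool_pos: [0.3738, 0.2621, 0.1665]
ee_rot: [-3.14, -0.0, 2.617]
wrist_force: [0.8, -0.0, 0.7]
width: 0.0939
finger_force: 0.0
```

```bash
python3 -m handwheel '[[[0,0,-0.01],[0.35,-0.42,-0.3],0],[[0,0,-0.008],[0.34,-0.42,-0.4],0],[[0,0,0],[0,0,-0.7],0],[[0,0,0],[0,0,-0.7],0],[[0,0,0],[0,0,0],0]]'
```

```text
time: 1.9
tool_pos: [0.4028, 0.2219, 0.0579]
ee_rot: [-3.133, -0.007, 2.595]
wrist_force: [-1.5, -0.2, -0.6]
width: 0.094
finger_force: 0.0
```

```bash
python3 -m handwheel '[[[0,0,0],[0,0,0],0],[[0,0,0],[0,0,0],0]]'
```

```text
time: 2.1
tool_pos: [0.4082, 0.2238, 0.0649]
ee_rot: [3.138, 0.002, 2.595]
wrist_force: [0.1, -0.1, 0.5]
width: 0.0942
finger_force: 0.0
```

```bash
python3 -m handwheel '[[[0,0,-0.004],[0,-0.08,-0.25],0],[[0,0,0],[0,0,-0.25],0],[[0,0,0],[0,0,-0.22],0],[[0,0,0],[0,0,0],0],[[0,0,0],[0,0,0],0]]'
```

```text
time: 2.6
tool_pos: [0.4065, 0.2185, 0.0257]
ee_rot: [-3.141, -0.001, 2.588]
wrist_force: [-0.6, -0.0, 0.4]
width: 0.0943
finger_force: 0.0
```

```bash
python3 -m handwheel '[[[0,0,0],[0,0,0],1],[[0,0,0],[0,0,0],1],[[0,0,0],[0,0,0],1],[[0,0,0],[0,0,0],1],[[0,0,0],[0,0,0],1]]';python3 -m handwheel '[[[0,0,0],[0,0,0],1],[[0,0,0],[0,0,0],1],[[0,0,0],[0,0,0],1]]'
```

```text
time: 3.1
tool_pos: [0.407, 0.2187, 0.0265]
ee_rot: [3.141, 0.0, 2.588]
wrist_force: [1.2, 0.7, 0.7]
width: 0.0574
finger_force: 0.0
time: 3.4
tool_pos: [0.4074, 0.2193, 0.0267]
ee_rot: [3.14, 0.0, 2.588]
wrist_force: [1.5, 1.8, -1.4]
width: 0.0441
finger_force: 30.0
```

```bash
python3 -m handwheel '[[[0,0,0],[0,0,0.3],1],[[0,0,0],[0,0,0.8],1],[[0,0,0],[0,0,0.8],1],[[0,0,0],[0,0,0.8],1],[[0,0,0],[0,0,0.8],1]]'; python3 -m handwheel '[[[0,0,0.02],[0.1,-0.3,0],1],[[0,0,0.035],[0.19,-0.6,0],1],[[0,0,0.035],[0.19,-0.65,0],1],[[0,0,0.035],[0.19,-0.65,0],1],[[0,0,0.035],[0.19,-0.65,0],1]]';  python3 -m handwheel '[[[0,0,0.035],[0.19,-0.65,0],1],[[0,0,0.035],[0.19,-0.65,0],1],[[0,0,0.035],[0.19,-0.65,0],1],[[0,0,0.035],[0.19,-0.65,0],1],[[0,0,0.035],[0.19,-0.65,0],1]]'
```

```text
time: 3.9
tool_pos: [0.4053, 0.2177, 0.2006]
ee_rot: [-3.137, -0.003, 2.588]
wrist_force: [1.1, -0.4, -7.4]
width: 0.0442
finger_force: 30.0
time: 4.4
tool_pos: [0.4484, 0.0747, 0.199]
ee_rot: [-3.139, -0.005, 2.842]
wrist_force: [0.6, 0.2, -6.5]
width: 0.044
finger_force: 30.0
time: 4.9
tool_pos: [0.4959, -0.0875, 0.1988]
ee_rot: [3.14, -0.006, 3.116]
wrist_force: [0.5, -0.3, -6.2]
width: 0.0438
finger_force: 30.0
```

```bash
python3 -m handwheel '[[[0,0,0.03],[0.19,-0.6,0],1],[[0,0,0.03],[0.19,-0.6,0],1],[[0,0,0.03],[0.1,-0.4,0],1],[[0,0,0],[0,0,0],1],[[0,0,0],[0,0,0],1]]'; python3 -m handwheel '[[[0,0,0],[0,0,0],1],[[0,0,0],[0,0,0],1]]'
```

```text
time: 5.4
tool_pos: [0.52, -0.1661, 0.1989]
ee_rot: [3.138, -0.005, -3.029]
wrist_force: [0.5, 0.1, -6.0]
width: 0.0439
finger_force: 30.0
time: 5.6
tool_pos: [0.521, -0.1653, 0.2009]
ee_rot: [3.141, -0.001, -3.027]
wrist_force: [0.4, -0.2, -6.5]
width: 0.044
finger_force: 30.0
```

```bash
python3 -m handwheel '[[[0,0,0.02],[0.09,-0.35,0],1],[[0,0,0.02],[0.09,-0.35,0],1],[[0,0,0.016],[0.09,-0.35,0],1],[[0,0,0],[0,0,-0.3],1],[[0,0,0],[0,0,-0.3],1]]'; python3 -m handwheel '[[[0,0,0],[0,0,0],1],[[0,0,0],[0,0,0],1],[[0,0,0],[0,0,0],1]]'; python3 - <<'E'
from h import *
im,d=robot.snapshot("scene");P=cloud("scene",d)
save('s2',cv2.resize(im[180:320,50:210],(800,600)))
E
```

```text
time: 6.1
tool_pos: [0.535, -0.2182, 0.1709]
ee_rot: [3.141, 0.0, -2.94]
wrist_force: [0.4, 1.1, -8.2]
width: 0.0436
finger_force: 30.0
time: 6.4
tool_pos: [0.5352, -0.2183, 0.1719]
ee_rot: [-3.141, 0.001, -2.939]
wrist_force: [0.2, 0.0, -6.6]
width: 0.0441
finger_force: 30.0
```

View pics/s2.png

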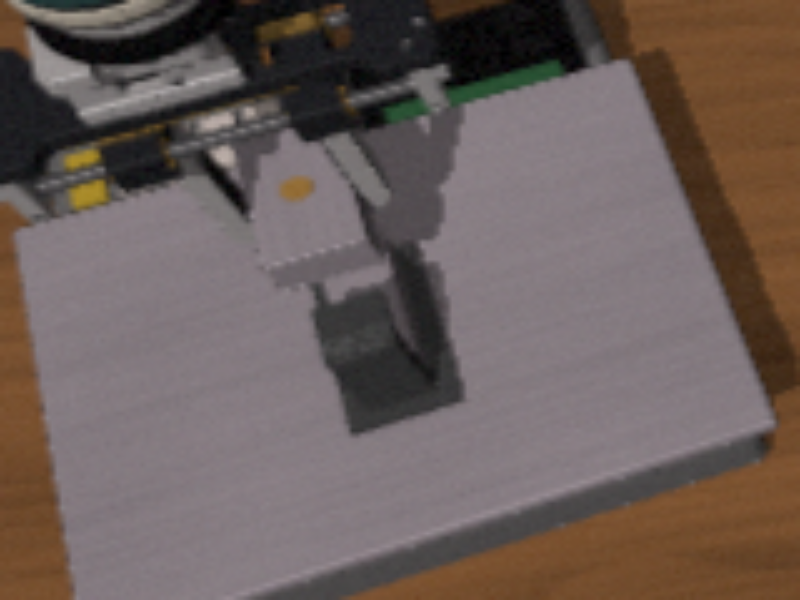

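The crop shows the slab (disc at (297,187)) held square in front of the lip (355,330), with its front edge short of it. I'll check the lateral alignment by depth.

```bash
python3 - <<'E'
from h import *
c,s=np.cos(.2025),np.sin(.2025)
for cam in("scene","top"):
    im,d=robot.snapshot(cam);P=cloud(cam,d)
    X=(P[...,0]-.5656)*c+(P[...,1]+.2113)*s;Y=-(P[...,0]-.5656)*s+(P[...,1]+.2113)*c;Z=P[...,2]
    for n,lo,hi,x0,x1 in(("slabtop",.164,.176,-.02,.03),("lip",.135,.150,.022,.06)):
        m=(Z>lo)&(Z<hi)&(X>x0)&(X<x1)&(abs(Y)<.03)
        if m.sum()>20:
            q=(np.c_[X[m],Y[m]]*1000).astype(np.float32);print(cam,n,m.sum(),np.percentile(q,[2,98],axis=0).round(1).tolist(),np.median(Z[m]).round(4),cv2.minAreaRect(q))
E
```

```text
scene slabtop 276 [[-19.3, -21.6], [7.1, 20.8]] 0.1708 ((-5.791221618652344, -0.8071403503417969), (44.36001968383789, 28.268341064453125), 89.89396667480469)
scene lip 205 [[23.0, -13.6], [51.3, 15.5]] 0.1419 ((37.06816101074219, 0.5101938247680664), (30.513263702392578, 29.39724349975586), 89.96183013916016)
top lip 141 [[22.6, -15.8], [51.8, 14.8]] 0.143 ((37.43755340576172, -0.605377197265625), (30.568096160888672, 31.249792098999023), 0.9662099480628967)
```

```bash
python3 -m handwheel '[[[0,0,0],[0,0.02,-0.25],1],[[0,0,0],[0,0,-0.25],1],[[0,0,0],[0,0,-0.2],1],[[0,0,0],[0,0,0],1],[[0,0,0],[0,0,0],1]]'; python3 -m handwheel '[[[0,0,0],[0,0,-0.03],1],[[0,0,0],[0,0,-0.03],1],[[0,0,0],[0,0,-0.02],1],[[0,0,0],[0,0,0],1],[[0,0,0],[0,0,0],1]]'
```

```text
time: 7.05
tool_pos: [0.5346, -0.2177, 0.1355]
ee_rot: [3.14, -0.001, -2.94]
wrist_force: [-0.2, 0.5, -6.9]
width: 0.0439
finger_force: 30.0
time: 7.55
tool_pos: [0.535, -0.2179, 0.1327]
ee_rot: [-3.141, 0.0, -2.94]
wrist_force: [0.1, -0.6, -7.0]
width: 0.0437
finger_force: 30.0
```

```bash
python3 -m handwheel '[[[0,0,0],[0,0,-0.02],1],[[0,0,0],[0,0,0],1],[[0,0,0],[0,0,0],1]]'; python3 -m handwheel '[[[0,0,0],[0,0,-0.02],1],[[0,0,0],[0,0,0],1],[[0,0,0],[0,0,0],1]]'
```

```text
time: 7.85
tool_pos: [0.5351, -0.2179, 0.1317]
ee_rot: [-3.141, 0.0, -2.94]
wrist_force: [-0.6, -0.1, -5.7]
width: 0.0437
finger_force: 30.0
time: 8.15
tool_pos: [0.5351, -0.2179, 0.1317]
ee_rot: [-3.141, 0.001, -2.94]
wrist_force: [-2.7, 0.8, 1.1]
width: 0.0439
finger_force: 30.0
```

```bash
python3 -m handwheel '[[[0,0,0],[0,0,-0.02],1],[[0,0,0],[0.098,0.02,0],1],[[0,0,0],[0.098,0.02,0],1],[[0,0,0],[0.098,0.02,0],1],[[0,0,0],[0,0,0],1]]'; python3 -m handwheel '[[[0,0,0],[0.098,0.02,0],1],[[0,0,0],[0.098,0.02,0],1],[[0,0,0],[0.049,0.01,0],1],[[0,0,0],[0,0,0],1],[[0,0,0],[0,0,0],1]]'
```

```text
time: 8.65
tool_pos: [0.5499, -0.216, 0.1317]
ee_rot: [-3.138, 0.0, -2.94]
wrist_force: [-3.4, 0.1, 5.0]
width: 0.0438
finger_force: 30.0
time: 9.15
tool_pos: [0.5617, -0.2137, 0.1317]
ee_rot: [-3.138, -0.0, -2.94]
wrist_force: [-4.7, -1.5, 5.3]
width: 0.044
finger_force: 30.0
```

```bash
python3 -m handwheel '[[[0,0,0],[0.025,0.018,0],1],[[0,0,0],[0.025,0.018,0],1],[[0,0,0],[0.02,0.004,0],1],[[0,0,0],[0,0,0],1],[[0,0,0],[0,0,0],1]]'; python3 -m handwheel '[[[0,0,0],[0.02,0.004,0],1],[[0,0,0],[0,0,0],1],[[0,0,0],[0,0,0],1]]'
```

```text
time: 9.65
tool_pos: [0.565, -0.2122, 0.1317]
ee_rot: [-3.138, -0.001, -2.941]
wrist_force: [-5.4, -3.0, 6.0]
width: 0.0438
finger_force: 30.0
time: 9.95
tool_pos: [0.5659, -0.2119, 0.1317]
ee_rot: [-3.138, -0.001, -2.941]
wrist_force: [-5.4, -2.4, 6.8]
width: 0.0438
finger_force: 30.0
```

```bash
python3 -m handwheel '[[[0,0,0],[0.02,0.01,0],1],[[0,0,0],[0,0,0],1],[[0,0,0],[0,0,0],1]]'; python3 -m handwheel '[[[0,0,0],[0.02,0.004,0],1],[[0,0,0],[0,0,0],1],[[0,0,0],[0,0,0],1]]'
```

```text
time: 10.25
tool_pos: [0.5667, -0.2116, 0.1317]
ee_rot: [-3.138, -0.001, -2.941]
wrist_force: [-6.5, -3.8, 5.6]
width: 0.0438
finger_force: 30.0
time: 10.55
tool_pos: [0.5668, -0.2116, 0.1318]
ee_rot: [-3.138, -0.003, -2.941]
wrist_force: [-9.7, -3.0, 7.2]
width: 0.0441
finger_force: 30.0
```

```bash
python3 -m handwheel '[[[0,0,0],[0.03,0.008,0],1],[[0,0,0],[0,0,0],1],[[0,0,0],[0,0,0],1]]'; python3 - <<'E'
from h import *
c,s=np.cos(.2025),np.sin(.2025)
im,d=robot.snapshot("scene");P=cloud("scene",d)
save('s3',cv2.resize(im[180:300,60:200],(700,600)))
X=(P[...,0]-.5656)*c+(P[...,1]+.2113)*s;Y=-(P[...,0]-.5656)*s+(P[...,1]+.2113)*c;Z=P[...,2]
for n,lo,hi,x0,x1 in(("slabtop",.126,.1345,-.06,.03),("lip",.137,.150,.018,.06)):
    m=(Z>lo)&(Z<hi)&(X>x0)&(X<x1)&(abs(Y)<.027)
    q=(np.c_[X[m],Y[m]]*1000).astype(np.float32);print(n,m.sum(),np.percentile(q,[2,98],axis=0).round(1).tolist(),np.median(Z[m]).round(4),cv2.minAreaRect(q))
E
```

```text
time: 10.85
tool_pos: [0.5669, -0.2116, 0.1317]
ee_rot: [-3.138, -0.007, -2.942]
wrist_force: [-13.7, -2.8, 7.8]
width: 0.0436
finger_force: 30.0
slabtop 348 [[-29.0, -22.4], [27.0, 21.4]] 0.1303 ((-1.3677024841308594, 0.2278881072998047), (60.67036056518555, 53.05466842651367), 1.2857977151870728)
lip 216 [[18.7, -13.5], [51.0, 15.6]] 0.1422 ((34.875633239746094, 1.0047054290771484), (33.00539016723633, 30.035858154296875), 1.248016595840454)
```

View pics/s3.png

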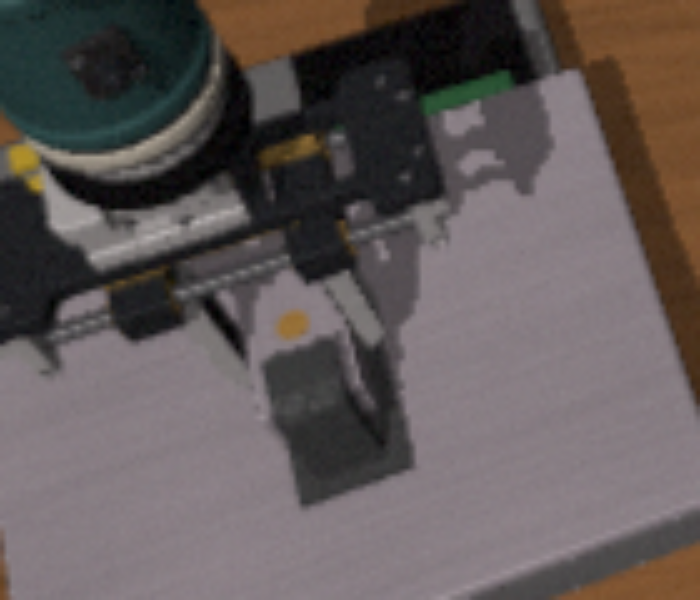

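The slab is under the lip and against the stop: the push force is up at 14 N and it no longer moves. Its disc is at (292,325) and the lip at (315,380). Before letting go I'll nudge it 1 mm in +y, as the images put it slightly to the -y side.

```bash
python3 -m handwheel '[[[0,0,0],[-0.005,0.025,0],1],[[0,0,0],[0,0,0],1],[[0,0,0],[0,0,0],1]]'
```

```text
time: 11.2
tool_pos: [0.5669, -0.2115, 0.1317]
ee_rot: [-3.136, -0.006, -2.942]
wrist_force: [-11.6, -4.8, 7.7]
width: 0.0438
finger_force: 30.0
```

```bash
python3 -m handwheel '[[[0,0,0],[-0.012,0.02,0.01],1],[[0,0,0],[0,0,0],1],[[0,0,0],[0,0,0],1]]'; python3 -m handwheel '[[[0,0,0],[0,0.02,0],1],[[0,0,0],[0,0,0],1],[[0,0,0],[0,0,0],1]]'
```

```text
time: 11.5
tool_pos: [0.5669, -0.2114, 0.1318]
ee_rot: [-3.134, -0.005, -2.943]
wrist_force: [-9.5, -8.0, 4.9]
width: 0.0438
finger_force: 30.0
time: 11.8
tool_pos: [0.5668, -0.2113, 0.1318]
ee_rot: [-3.132, -0.005, -2.943]
wrist_force: [-9.2, -10.4, 3.8]
width: 0.0433
finger_force: 30.0
```

```bash
python3 -m handwheel '[[[0,0,0],[-0.004,0.03,0],1],[[0,0,0],[0,0,0],1],[[0,0,0],[0,0,0],1]]'; python3 - <<'E'
from h import *
c,s=np.cos(.2025),np.sin(.2025)
im,d=robot.snapshot("scene");P=cloud("scene",d)
X=(P[...,0]-.5656)*c+(P[...,1]+.2113)*s;Y=-(P[...,0]-.5656)*s+(P[...,1]+.2113)*c;Z=P[...,2]
for n,lo,hi,x0,x1 in(("slabtop",.127,.1345,0,.016),("lip",.137,.150,.02,.06)):
    m=(Z>lo)&(Z<hi)&(X>x0)&(X<x1)&(abs(Y)<.03)
    q=(np.c_[X[m],Y[m]]*1000);print(n,m.sum(),np.percentile(q,[2,50,98],axis=0).round(1).tolist())
E
```

```text
time: 12.1
tool_pos: [0.5667, -0.2107, 0.1318]
ee_rot: [-3.13, -0.005, -2.944]
wrist_force: [-9.8, -11.5, 4.5]
width: 0.0438
finger_force: 30.0
slabtop 122 [[0.3, -25.9], [7.1, 1.4], [14.8, 26.9]]
lip 204 [[20.5, -13.6], [36.8, 1.2], [50.4, 15.5]]
```

```bash
python3 -m handwheel '[[[0,0,0],[-0.02,-0.05,0],1],[[0,0,0],[0,0,0],1],[[0,0,0],[0,0,0],0.3],[[0,0,0],[0,0,0],0.3],[[0,0,0],[0,0,0],0.3]]';  python3 -m handwheel '[[[0,0,0],[0,0,0],0.3],[[0,0,0],[0,0,0],0.3],[[0,0,0],[0,0,0],0.3]]'
```

```text
time: 12.65
tool_pos: [0.5685, -0.2066, 0.1303]
ee_rot: [-3.141, 0.002, -2.94]
wrist_force: [0.2, 0.4, 0.3]
width: 0.064
finger_force: 0.0
time: 12.95
tool_pos: [0.568, -0.2065, 0.1299]
ee_rot: [3.141, 0.0, -2.939]
wrist_force: [-0.1, -0.2, -0.2]
width: 0.0656
finger_force: 0.0
```

```bash
python3 -m handwheel '[[[0,0,0],[0,-0.06,0.2],0.3],[[0,0,0],[0,0,0.5],0.3],[[0,0,0],[0,0,0.8],0.3],[[0,0,0],[0,0,0.8],0.3],[[0,0,0],[-0.6,0.4,0.3],0.3]]'; python3 -m handwheel '[[[0,0,0],[-0.7,0.6,0],0.3],[[0,0,0],[-0.7,0.6,0],0.3],[[0,0,0],[-0.7,0.6,0],0.3],[[0,0,0],[0,0.6,0],0.3],[[0,0,0],[0,0,0],0.3]]'; python3 - <<'E'
from h import *
c,s=np.cos(.2025),np.sin(.2025)
for cam in("top","scene"):
  im,d=robot.snapshot(cam);P=cloud(cam,d)
  X=(P[...,0]-.5656)*c+(P[...,1]+.2113)*s;Y=-(P[...,0]-.5656)*s+(P[...,1]+.2113)*c;Z=P[...,2]
  for n,lo,hi,x0,x1 in(("slabtop",.125,.1345,-.06,.019),("lip",.137,.150,.015,.06),("plate",.07,.088,-.2,.2)):
    m=(Z>lo)&(Z<hi)&(X>x0)&(X<x1)&(abs(Y)<(.03 if n!="plate" else .2))
    q=(np.c_[X[m],Y[m]]*1000).astype(np.float32);print(cam,n,m.sum(),np.percentile(q,[1,50,99],axis=0).round(1).tolist(),np.median(Z[m]).round(4),cv2.minAreaRect(q))
  save('f_'+cam,im)
a=cv2.imread('pics/f_top.png')[140:280,200:500];b=cv2.imread('pics/f_scene.png')[200:300,70:190]
o=np.zeros((600,600,3),np.uint8);o[:280]=cv2.resize(a,(600,280));o[290:590,:360]=cv2.resize(b,(360,300));cv2.imwrite('pics/f.png',o)
E
```

```text
time: 13.45
tool_pos: [0.5407, -0.1921, 0.2646]
ee_rot: [-3.136, 0.007, -2.941]
wrist_force: [1.0, 0.0, 0.7]
width: 0.0661
finger_force: 0.0
time: 13.95
tool_pos: [0.4321, -0.0675, 0.2617]
ee_rot: [-3.141, 0.003, -2.936]
wrist_force: [0.6, -0.4, -0.3]
width: 0.066
finger_force: 0.0
top slabtop 343 [[-38.9, -22.4], [-10.5, -0.5], [18.4, 21.7]] 0.1311 ((-10.263507843017578, -0.8878993988037109), (58.41362762451172, 46.28074264526367), 0.5058803558349609)
top lip 146 [[20.6, -15.8], [36.1, 0.6], [52.0, 15.2]] 0.1433 ((36.367549896240234, -0.6909255981445312), (31.953012466430664, 31.88551139831543), 89.30340576171875)
top plate 6875 [[-103.5, -147.2], [29.4, 12.0], [123.1, 148.4]] 0.0805 ((1.0699005126953125, -0.591552734375), (249.3225555419922, 301.7223205566406), 0.18637102842330933)
scene slabtop 444 [[-41.3, -21.3], [-13.8, 1.1], [17.3, 22.3]] 0.1304 ((-11.554033279418945, 0.11347389221191406), (44.60492706298828, 61.287235260009766), 89.52777099609375)
scene lip 219 [[18.5, -13.6], [35.8, 1.1], [51.5, 15.8]] 0.1423 ((34.640838623046875, 0.8510408401489258), (35.10717010498047, 30.498476028442383), 1.4837490320205688)
scene plate 12216 [[-122.6, -145.7], [19.3, -6.0], [123.1, 147.7]] 0.0793 ((-1.1941299438476562, 0.1837158203125), (251.98419189453125, 300.94671630859375), 0.02877325564622879)
```

View pics/f.png

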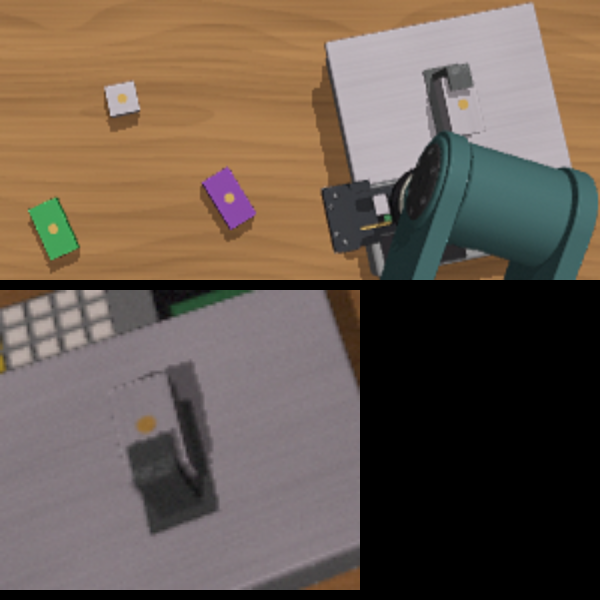

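The final view shows the slab flat on the block under the lip (disc at (146,424)). Its edges are at ±22 mm across, its near end is at about -40 mm, and it is square within 0.5°. The short slab and the green and purple ones look undisturbed.

```bash
python3 -c "
from bench import robot
print(robot.close_job())"
```

```text
the job is handed in; nothing more can be done
None
```

The long steel slab is home against the stop, flat and centred on the load block to within about 1 mm; the gripper has let go, the short slab and jar were left alone, and the job is handed in (about 14 s used of the 38 s).

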